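Put the lids back on the kimchi jars

ROBOT

A 6-joint arm with a two-finger parallel gripper is mounted at the origin on the work surface. World frame = base frame: x ahead of the robot, y to its left, z up, the work surface at z = 0. Lengths are in m, angles in degrees, forces in N, time in s.
With the tool pointing down it reaches from about 0.4 to 0.825 m from the base axis. Payload 7 kg.
Tool frame: the origin (TCP) lies on the centre line of the jaws, within the pads' length; the fingertips stand 17 mm ahead of it and the grasp point (between the pads) lies 2 mm behind it; z points along the fingers, y is the direction in which the jaws open and shut (so a half turn about z gives the same grasp; the last joint's range is limited). The gripper opens to 88 mm and grips with 3 to 60 N. Pads are 19 mm wide; open, the fingers measure 130 mm over their backs; the gripper's body (78 mm by 193 mm) begins 47 mm behind the grasp point.
Start: joints at [81.423, 20.546, 0.682, 0, -70.136, -16.507], TCP at [0.286, 0.611, 0.21] pointing down, gripper open.
Joint ranges: [-176.03, 176.03], [-82.01, 121.73], [-58.28, 71.71], [-173.87, 95.51], [-174.79, -0.11], [-173.66, 173.66]. Speed limits (degrees/s): [136.94, 136.94, 172.46, 180, 180, 180].

INTERFACE

Orientations are given as [roll, pitch, yaw] about the fixed x, y, z axes, in that order (R = Rz(yaw) Ry(pitch) Rx(roll)).
In Python, from plant import telemetry, vision, close_job, recognise, silhouettes, place_of gives the robot as it stands.
- The arm moves only by the shell command python3 -m handwheel 'ROWS'. ROWS is JSON, a list that holds one entry, the list of rows, each a list of 5 numbers: the shift along the tool's x, y, z in m, then the turn about the tool's z in rad, then the closure, from 0 (fully open) to 1 (shut). In form: [[[tx, ty, tz, yaw, gripper], ...]]. A call has 1 to 20 rows; each row shifts and turns the commanded pose from where the row before left it, along the tool's axes as they then stand; what a row does not reach is not made up. A row lasts 1/12 s, in which the tool goes at most 41.7 mm and 7.16 degrees, less where a joint would pass 70% of its speed; a pose out of reach is approached as far as the arm can. A call with a gripper value outside its range is refused whole. The fingers move at their own pace and stop on an object; the grip force is fixed at half the most. Time passes only in rows, so rows that do not move let the fingers close. It gives the time, the measured TCP pose, the force and the opening at its end, in the units of the state.
- telemetry.get_obs(): the state, without advancing time (a new reading comes with each control period).
- vision.snapshot(name): name is "side" or "top"; returns a dict with "color" (420x560x3 uint8, red, green, blue), "mtx" (3x3 intrinsics, pixels), "cam_to_world" (4x4, takes a point from camera to world coordinates). Camera axes: x right, y down, z forward; pixel columns grow to the right and rows downward; lengths in m; the calibration is good to about 2 mm. A picture is of the moment at which its call begins. There is no depth.
- close_job(): hands the job in, once; it reports no verdict.
Trained networks look in a picture, given as the dict that the camera call returned (one of the last four; its "shot" number tells which), for a name from the list of things; names that differ only in an ending like _2 or _b are one class to them, and where a whole thing is asked for, a point or a joint stands for the part that bears it (a point fixed in the world has none). Each returns a list of dicts, best first, with "conf" (0 to 1); they miss things now and then, are a little off and sometimes report something else, mostly with a low value. They report only what shows in the picture. A call takes as long as a camera call. They do not tell look-alikes from the thing itself.
- recognise(name, picture): "xy" ([column, row] in pixels, amid what is visible of it).
- silhouettes(name, picture): "region" (420x560 bool, what is visible of it) and "xy" ([column, row] in pixels, amid what is visible of it).
- place_of(name, picture): "xy" ([column, row] in pixels: a listed point, or the origin of a listed thing).
The state is a dict: "clock": time; "joint_pos": joint angles; "qvel": joint speeds; "tau": joint torques, N m; "tool_pos": TCP position; "orientation": TCP orientation; "force": force on the tool from outside, world axes, zero at the start; "moment": the same for the moment, N m; "opening": finger opening in m.
Only numpy, scipy, OpenCV 4.12 (cv2) and the standard library are available. Lean on these libraries where they do the work, as an engineer would, in place of code of your own. Each camera call takes 0.05 s, during which the arm holds its last target.

TASK

The four earthenware jars on the porch have been washed and have dried. Pick out their four earthenware lids and put each one back on the jar it belongs to (same glaze, matching size), knob up and sitting flat on the rim, setting each down gently so that nothing chips. Leave the jars standing where they are, and leave the steel pan lid and the steel rice bowl alone.

Things in the scene. Friction and masses are not known exactly. Their poses are not given: they have to be found in the camera images.
- lid_xl_center (a point): The largest earthenware lid, very dark brown glaze, knob up, 132 mm across, 46 mm high, 270 g; point on its axis half-way up, 23 mm above its lower edge; own z up. Skirt at the edge: 124 mm inside, 10 mm deep, hangs loosely (8 mm all round) over the rim of the jar of the same glaze. Top 20 mm above the lower edge round the knob, lower further out; round knob 26 mm across, from 20 to 46 mm up.
- lid_l_center (a point): The second largest earthenware lid, honey (yellow-brown) glaze, knob up, 114 mm across, 46 mm high, 210 g; point on its axis half-way up, 23 mm above its lower edge; own z up. Skirt at the edge: 106 mm inside, 10 mm deep, hangs loosely (8 mm all round) over the rim of the jar of the same glaze. Top 20 mm above the lower edge round the knob, lower further out; round knob 26 mm across, from 20 to 46 mm up.
- lid_m_center (a point): The second smallest earthenware lid, red-brown glaze, knob up, 96 mm across, 46 mm high, 160 g; point on its axis half-way up, 23 mm above its lower edge; own z up. Skirt at the edge: 88 mm inside, 10 mm deep, hangs loosely (8 mm all round) over the rim of the jar of the same glaze. Top 20 mm above the lower edge round the knob, lower further out; round knob 26 mm across, from 20 to 46 mm up.
- lid_s_center (a point): The smallest earthenware lid, grey-green glaze, knob up, 78 mm across, 46 mm high, 120 g; point on its axis half-way up, 23 mm above its lower edge; own z up. Skirt at the edge: 70 mm inside, 10 mm deep, hangs loosely (8 mm all round) over the rim of the jar of the same glaze. Top 20 mm above the lower edge round the knob, lower further out; round knob 26 mm across, from 20 to 46 mm up.
- jar_xl_mouth (a point): The largest earthenware jar, very dark brown glaze, empty, open, loose. 122 mm high, belly 138 mm across; the top 18 mm is a straight neck of 108 mm outer diameter, wall 6 mm. Point: centre of the mouth, level with the rim; own z up. Its lid, when seated, reaches 10 mm below the rim and has its point 13 mm above this one. About 1.4 kg.
- jar_l_mouth (a point): The second largest earthenware jar, honey (yellow-brown) glaze, empty, open, loose. 108 mm high, belly 122 mm across; the top 18 mm is a straight neck of 90 mm outer diameter, wall 6 mm. Point: centre of the mouth, level with the rim; own z up. Its lid, when seated, reaches 10 mm below the rim and has its point 13 mm above this one. About 1.1 kg.
- jar_m_mouth (a point): The second smallest earthenware jar, red-brown glaze, empty, open, loose. 94 mm high, belly 106 mm across; the top 18 mm is a straight neck of 72 mm outer diameter, wall 6 mm. Point: centre of the mouth, level with the rim; own z up. Its lid, when seated, reaches 10 mm below the rim and has its point 13 mm above this one. About 0.8 kg.
- jar_s_mouth (a point): The smallest earthenware jar, grey-green glaze, empty, open, loose. 80 mm high, belly 90 mm across; the top 18 mm is a straight neck of 54 mm outer diameter, wall 6 mm. Point: centre of the mouth, level with the rim; own z up. Its lid, when seated, reaches 10 mm below the rim and has its point 13 mm above this one. About 0.55 kg.
- pan_lid: A shiny steel saucepan lid with a black plastic knob, 130 mm across, 43 mm high; origin at the centre of its underside. It belongs to the saucepan, not to a jar: a bystander, leave it alone.
- rice_bowl: A plain steel rice bowl, 106 mm across, 52 mm high, empty; origin at the centre of its underside. A bystander, leave it alone.
There are look-alikes about, which are no part of the job. What is shaped like the part that bears lid_m_center but blue is not meant.

How it is judged:
By the outcome, as a careful person would: the job done as asked, in the order asked, and still so for the second after the job is handed in, with the robot touching nothing.
It also fails if it takes over 112 s, if anything falls off the work surface, if the arm or the gripper's body presses on something with over 40 N, if the wrist force passes 120 N, or if a joint passes its speed limit or range.

## Working session

There is one attempt and no reset: what is moved stays moved. The work goes in short steps, Python scripts to look and compute and a shell command to move; the robot and the scene stay as the last step left them, time stands still between calls to the robot, and variables do not carry over. Pictures are saved under pics/ and viewed, and the job is handed in when it is done.

```bash
ls; mkdir -p pics; python3 - <<'E'
from plant import telemetry, vision
import cv2
print(telemetry.get_obs())
for n in("top","side"):
    p=vision.snapshot(n); cv2.imwrite(f"pics/{n}0.png",p["color"][:,:,::-1]); print(n,p["mtx"].round(1).tolist(),p["cam_to_world"].round(3).tolist())
E
```

```text
pics
{'clock': 0.0, 'joint_pos': array([ 8.14224546e+01,  2.05900237e+01,  6.34790706e-01, -2.07381387e-02,
       -7.01365082e+01, -1.65083181e+01]), 'qvel': array([-0.04511001, -0.04191938, -0.00984826,  0.02414962,  0.0071175 ,
       -0.08701663]), 'tau': array([-1.51809985e-03, -5.82716274e+01,  2.93045425e+01,  6.99707955e+00,
        6.85101666e-03, -1.68971201e-04]), 'tool_pos': array([0.28597293, 0.61086048, 0.20944443]), 'orientation': array([ 1.79906500e+02, -7.37951616e-03, -2.50929195e+01]), 'force': array([-0.13238408,  0.81287484, -0.42905602]), 'moment': array([-0.01044337,  0.0696409 ,  0.02083844]), 'opening': 0.08764229592364846}
top [[489.0, 0.0, 280.9], [0.0, 489.0, 209.5], [0.0, 0.0, 1.0]] [[0.018, -0.998, 0.067, 0.394], [-1.0, -0.017, 0.013, -0.002], [-0.012, -0.067, -0.998, 1.358], [0.0, 0.0, 0.0, 1.0]]
side [[515.1, 0.0, 271.5], [0.0, 515.1, 204.4], [0.0, 0.0, 1.0]] [[0.764, -0.475, 0.437, -0.129], [-0.645, -0.548, 0.533, -0.709], [-0.013, -0.689, -0.725, 1.059], [0.0, 0.0, 0.0, 1.0]]
```

View pics/top0.png

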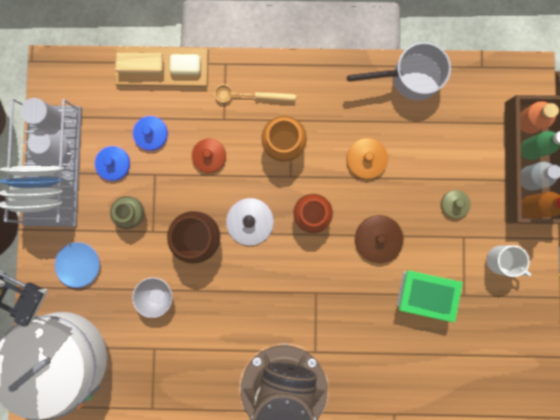

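View pics/side0.png

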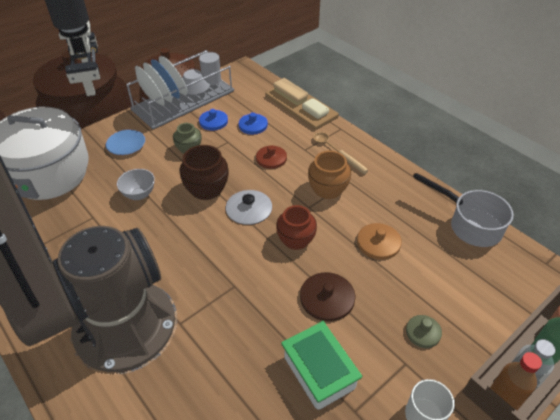

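The top view shows the lids: xl (380,240), l (367,158), m (208,155), s (455,205). The jars are xl (194,237), l (284,138), m (313,212), s (127,212). The blue look-alikes are at (150,133) and (112,163). The pan lid is at (250,222) and the bowl at (153,298).

```bash
cat > h.py <<'E'
import numpy as np
from plant import telemetry, vision, recognise, silhouettes, place_of
H=dict(lid_xl_center=.023,lid_l_center=.023,lid_m_center=.023,lid_s_center=.023,jar_xl_mouth=.122,jar_l_mouth=.108,jar_m_mouth=.094,jar_s_mouth=.080,pan_lid=0,rice_bowl=0)
def ray(p,xy):
    d=np.linalg.inv(p["mtx"])@[xy[0],xy[1],1]; T=p["cam_to_world"]; return T[:3,3],T[:3,:3]@d
def atz(p,xy,z):
    o,d=ray(p,xy); return o+d*(z-o[2])/d[2]
def tri(ps,xys):
    A=np.zeros((3,3));b=np.zeros(3)
    for p,xy in zip(ps,xys):
        o,d=ray(p,xy); d=d/np.linalg.norm(d); M=np.eye(3)-np.outer(d,d); A+=M;b+=M@o
    return np.linalg.solve(A,b)
E
python3 - <<'E'
from h import *
T=vision.snapshot("top");S=vision.snapshot("side")
for n,z in H.items():
    for nm,p in(("top",T),("side",S)):
        for r in place_of(n,p)[:3]:
            if r["conf"]>.2: print(n,nm,np.round(r["xy"],1),round(r["conf"],2),atz(p,r["xy"],z).round(4)[:2])
E
```

```text
lid_xl_center top [380.8 237.5] 0.8 [ 0.4115 -0.2574]
lid_xl_center top [248.9 219.3] 0.52 [0.4546 0.1026]
lid_xl_center side [327.5 293.2] 0.6 [ 0.4087 -0.2583]
lid_l_center top [368.8 156.3] 0.84 [ 0.6338 -0.2235]
lid_l_center side [380.6 235.9] 0.65 [ 0.6384 -0.2217]
lid_m_center top [145.4 132.7] 0.87 [0.69   0.3954]
lid_m_center top [209.3 154.5] 0.65 [0.6318 0.216 ]
lid_m_center top [109.5 164.7] 0.57 [0.5988 0.4916]
lid_m_center side [253.8 119.3] 0.81 [0.7017 0.3856]
lid_m_center side [213.3 115.9] 0.75 [0.6119 0.4888]
lid_m_center side [273.4 152.1] 0.72 [0.6436 0.2173]
lid_s_center top [459.6 200.7] 0.88 [ 0.5156 -0.4714]
lid_s_center top [190.2 237.9] 0.41 [0.4009 0.2619]
lid_s_center side [425.4 327.5] 0.82 [ 0.5113 -0.4673]
lid_s_center side [137.7 191.5] 0.74 [0.24  0.341]
jar_xl_mouth top [189.3 238.6] 0.96 [0.3986 0.2445]
jar_xl_mouth top [208.2 154.6] 0.52 [0.6138 0.2027]
jar_xl_mouth side [199.9 156.8] 0.66 [0.404 0.247]
jar_l_mouth top [280.3 134.7] 0.78 [0.6713 0.0195]
jar_l_mouth side [331.9 162.7] 0.77 [0.6728 0.0015]
jar_m_mouth top [312.4 209.6] 0.76 [ 0.4794 -0.0669]
jar_m_mouth top [190.9 239.5] 0.66 [0.3965 0.2459]
jar_m_mouth side [295.  212.9] 0.94 [ 0.4792 -0.0623]
jar_s_mouth top [158.7 294. ] 0.49 [0.2538 0.3281]
jar_s_mouth side [184.1 129. ] 0.59 [0.465 0.428]
pan_lid top [250.4 221.2] 0.59 [0.4505 0.1001]
pan_lid side [249.  205.5] 0.93 [0.4591 0.1072]
rice_bowl top [158.  293.5] 0.62 [0.2463 0.3507]
rice_bowl side [138.9 193.6] 0.66 [0.2464 0.3544]
rice_bowl side [202.  158.1] 0.24 [0.4748 0.3621]
```

```bash
cat >> h.py <<'E'
import cv2
def proj(p,P):
    T=np.linalg.inv(p["cam_to_world"]); c=(T[:3,:3]@np.atleast_2d(P).T).T+T[:3,3]; q=(p["mtx"]@c.T).T; return q[:,:2]/q[:,2:]
def circ(x,y,z,r):
    a=np.linspace(0,2*np.pi,72); return np.c_[x+r*np.cos(a),y+r*np.sin(a),0*a+z]
R=dict(xl=(.132,.108,.122),l=(.114,.09,.108),m=(.096,.072,.094),s=(.078,.054,.08))
def tile(p,P,rings,f=4,half=45):
    c=proj(p,P)[0].round().astype(int); im=cv2.copyMakeBorder(p["color"],60,60,60,60,cv2.BORDER_REPLICATE)[c[1]+60-half:c[1]+60+half,c[0]+60-half:c[0]+60+half,::-1]
    im=cv2.resize(im,None,fx=f,fy=f,interpolation=cv2.INTER_CUBIC)
    for r in rings:
        q=((proj(p,r)-c+half+.5)*f-.5).round().astype(int); cv2.polylines(im,[q.reshape(-1,1,2)],True,(255,255,0),1)
    return im
E
cat > ov.py <<'E'
from h import *
import sys,json
def run(est,out):
    T=vision.snapshot("top");S=vision.snapshot("side")
    rows=[]
    for p in (T,S):
        r=[]
        for n,(x,y) in est.items():
            k,s=n.split("_"); L,N,h=R[s]
            if k=="lid": rg=[circ(x,y,0,L/2),circ(x,y,.046,.008)]; z=.02
            else: rg=[circ(x,y,h,N/2),circ(x,y,h,N/2-.006)]; z=h
            r.append(tile(p,[x,y,z],rg,f=200/70,half=35))
        rows.append(np.hstack(r))
    cv2.imwrite(out,np.vstack(rows))
E
python3 - <<'E'
from ov import *
run(dict(lid_xl=(.410,-.258),lid_l=(.636,-.2225),lid_m=(.638,.2165),lid_s=(.5135,-.469)),"pics/ov_l.png")
run(dict(jar_xl=(.401,.246),jar_l=(.672,.0105),jar_m=(.4793,-.0645),jar_s=(.465,.428)),"pics/ov_j.png")
E
```

```text
(no output)
```

View pics/ov_l.png

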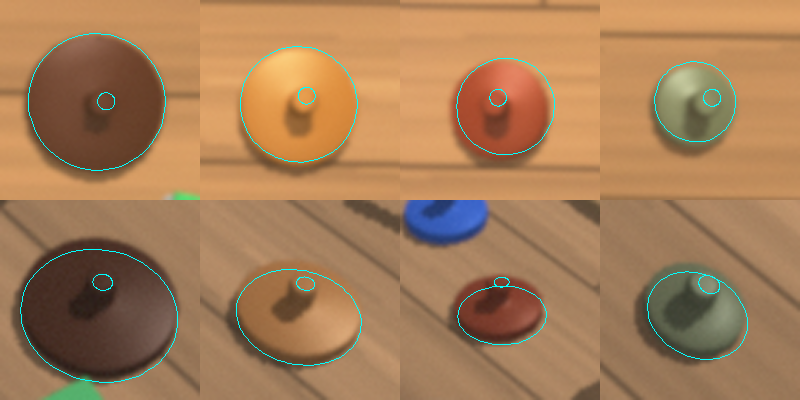

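View pics/ov_j.png

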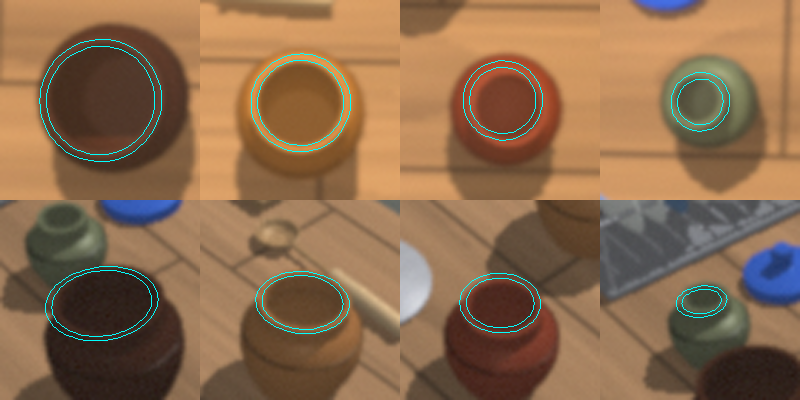

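```bash
cat > fit.py <<'E'
from h import *
from scipy.optimize import minimize
B=dict(xl=.138,l=.122,m=.106,s=.09)
def hullmask(p,rings,f=4):
    q=np.vstack([proj(p,r) for r in rings]); m=np.zeros((420*f,560*f),np.uint8)
    h=cv2.convexHull(q.astype(np.float32)); cv2.fillPoly(m,[((h+.5)*f-.5).round().astype(int)],1)
    return m
def rings(n,v):
    k,s=n.split("_"); L,N,h=R[s]; x,y=v[:2]
    if k=="lid": return [circ(x,y,0,L/2),circ(x,y,.011,L/2),circ(x,y,.04,.013)]
    return [circ(x,y,h,N/2),circ(x,y,v[2],B[s]/2),circ(x,y,0,.3*B[s])]
def fit(n,x0,ps):
    full=n+("_center" if n[0]=="l" else "_mouth"); obs=[]
    for p in ps:
        c=proj(p,[*x0[:2],.02 if n[0]=="l" else .06])[0]
        rs=[r for r in silhouettes(full,p) if np.hypot(*(np.array(r["xy"])-c))<25]
        if not rs: obs.append(None); continue
        r=rs[0]; m=cv2.resize(r["region"].astype(np.float32),None,fx=4,fy=4,interpolation=cv2.INTER_LINEAR)>.5
        mm=m.astype(np.uint8); cs,_=cv2.findContours(mm,0,2); big=max(cs,key=cv2.contourArea); m2=np.zeros_like(mm); cv2.fillPoly(m2,[cv2.convexHull(big)],1)
        obs.append(m2)
    def cost(v,idx):
        c=0
        for i in idx:
            if obs[i] is None: continue
            a=hullmask(ps[i],rings(n,v)); c+=1-(a&obs[i]).sum()/(a|obs[i]).sum()
        return c
    out=[]
    for idx in ((0,1),(0,),(1,)):
        if all(obs[i] is None for i in idx): out.append(None); continue
        x=np.array(x0,float); s=np.vstack([x]+[x+.008*np.eye(len(x))[i] for i in range(len(x))])
        r=minimize(cost,x,args=(idx,),method="Nelder-Mead",options=dict(initial_simplex=s,xatol=2e-4,fatol=1e-4))
        out.append((r.x.round(4).tolist(),round(r.fun,3)))
    return out
E0=dict(lid_xl=(.410,-.258),lid_l=(.636,-.2225),lid_m=(.638,.2165),lid_s=(.5135,-.469),jar_xl=(.401,.24,.07),jar_l=(.672,.0105,.06),jar_m=(.4793,-.0665,.055),jar_s=(.465,.428,.045))
if __name__=="__main__":
    T=vision.snapshot("top");S=vision.snapshot("side")
    for n,x in E0.items(): print(n,*fit(n,x,(T,S)))
E
python3 fit.py
```

```text
lid_xl ([0.4101, -0.2551], np.float64(0.095)) ([0.4082, -0.2537], np.float64(0.033)) ([0.4119, -0.2551], np.float64(0.034))
lid_l ([0.6318, -0.2202], np.float64(0.109)) ([0.6308, -0.2196], np.float64(0.023)) ([0.6356, -0.2201], np.float64(0.041))
lid_m ([0.6332, 0.2222], np.float64(0.171)) ([0.6312, 0.221], np.float64(0.037)) ([0.6374, 0.2197], np.float64(0.118))
lid_s ([0.5096, -0.4653], np.float64(0.109)) ([0.5083, -0.4648], np.float64(0.035)) ([0.5118, -0.4656], np.float64(0.03))
jar_xl ([0.4039, 0.2433, 0.08], np.float64(0.122)) ([0.4038, 0.2439, 0.081], np.float64(0.014)) ([0.4062, 0.2412, 0.0527], np.float64(0.07))
jar_l ([0.6741, 0.0123, 0.0455], np.float64(0.122)) ([0.6707, 0.0132, 0.0613], np.float64(0.03)) ([0.6699, 0.0064, 0.0518], np.float64(0.068))
jar_m ([0.4745, -0.0689, 0.0487], np.float64(0.141)) ([0.4722, -0.0666, 0.0713], np.float64(0.024)) ([0.4733, -0.0725, 0.0552], np.float64(0.078))
jar_s ([0.468, 0.4323, 0.0454], np.float64(0.199)) ([0.4669, 0.4312, 0.0499], np.float64(0.047)) ([0.4711, 0.4324, 0.0466], np.float64(0.131))
```

```bash
python3 - <<'E'
from ov import *
run(dict(lid_xl=(.410,-.2550),lid_l=(.632,-.2202),lid_m=(.633,.2205),lid_s=(.5096,-.4653)),"pics/ov_l2.png")
run(dict(jar_xl=(.404,.240),jar_l=(.672,.010),jar_m=(.474,-.070),jar_s=(.468,.432)),"pics/ov_j2.png")
E
```

```text
(no output)
```

View pics/ov_l2.png

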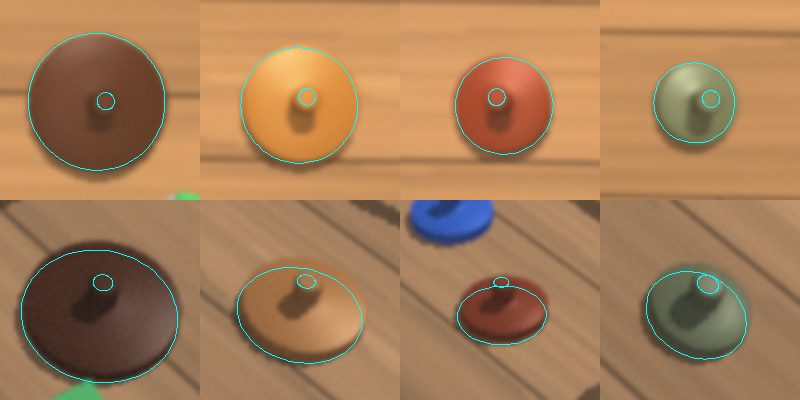

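View pics/ov_j2.png

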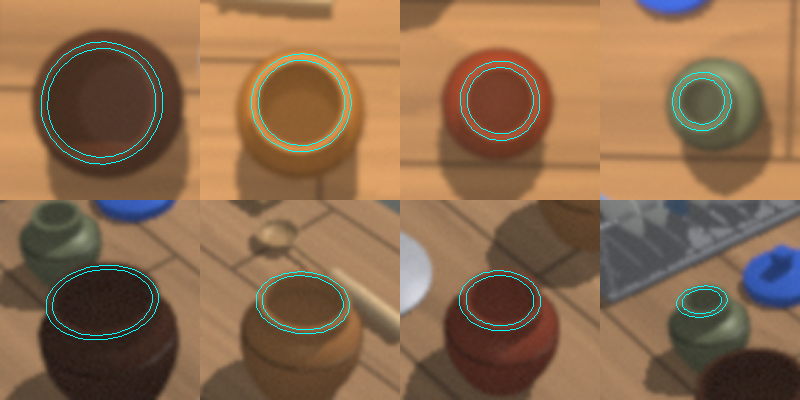

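The joint fits agree with the overlays to a few mm, which is enough for the 8 mm fit. I start with lid m: I rise and turn the tool to yaw 0, then travel.

```bash
python3 -m handwheel '[[[0,0,-0.01,-0.1095,0],[0,0,-0.01,-0.1095,0],[0,0,-0.01,-0.1095,0],[0,0,-0.01,-0.1095,0],[0,0,0,0,0]]]'
```

```text
clock: 2.92
tool_pos: [0.2866, 0.6123, 0.2528]
orientation: [-179.8, -0.1, 0.3]
force: [0.2, 0.1, 0.6]
opening: 0.0876
```

```bash
python3 -m handwheel '[[[0.011,0.0125,0,0,0.3],[0.0217,0.0244,0,0,0.3],[0.0217,0.0244,0,0,0.3],[0.0217,0.0244,0,0,0.3],[0.0217,0.0244,0,0,0.3],[0.0217,0.0244,0,0,0.3],[0.0217,0.0244,0,0,0.3],[0.0217,0.0244,0,0,0.3],[0.0217,0.0244,0,0,0.3],[0.0217,0.0244,0,0,0.3],[0.0217,0.0244,0,0,0.3],[0.0217,0.0244,0,0,0.3],[0.0217,0.0244,0,0,0.3],[0.0217,0.0244,0,0,0.3],[0.0217,0.0244,0,0,0.3],[0.0217,0.0244,0,0,0.3],[0.01,0.0135,0,0,0.3],[0,0,0,0,0.3]]]'
```

```text
clock: 4.42
tool_pos: [0.6341, 0.2157, 0.2489]
orientation: [179.9, 0.1, -0.4]
force: [-0.6, 0.5, 0.0]
opening: 0.0614
```

```bash
python3 -m handwheel '[[[0.0005,-0.0015,0.02,0,0.3],[0,0,0.035,0,0.3],[0,0,0.035,0,0.3],[0,0,0.035,0,0.3],[0,0,0.03,0,0.3],[0,0,0.02,0,0.3],[0,0,0.013,0,0.3],[0,0,0,0,0.3],[0,0,0,0,0.3]]]'
python3 - <<'E'
from h import *
for n in("top","side"):
    p=vision.snapshot(n); q=proj(p,[.633,.2205,.03])[0].astype(int); x0=max(q[0]-60,0);y0=max(q[1]-60,0)
    cv2.imwrite(f"pics/m1{n}.png",cv2.resize(p["color"][y0:y0+120,x0:x0+120,::-1],None,fx=3,fy=3))
a=cv2.imread("pics/m1top.png");b=cv2.imread("pics/m1side.png");cv2.imwrite("pics/m1.png",np.hstack([a,b]))
E
```

```text
clock: 5.17
tool_pos: [0.6325, 0.2206, 0.0616]
orientation: [179.9, 0.1, -0.1]
force: [0.2, 0.3, 0.5]
opening: 0.0614
```

View pics/m1.png

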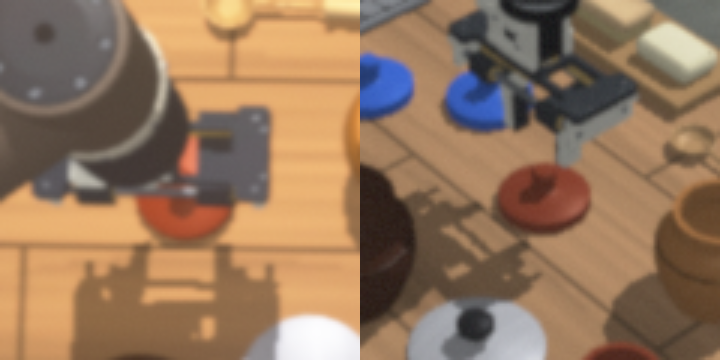

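```bash
python3 - <<'E'
from h import *
t=telemetry.get_obs()["tool_pos"]; print(t)
out=[]
for n in("top","side"):
    p=vision.snapshot(n); P=[[t[0]+dx,t[1]+s*.0307,t[2]-.017] for s in(1,-1) for dx in(-.0095,.0095)]
    out.append(tile(p,t-[0,0,.02],[P]+[circ(.633,.2205,0,.048),circ(.633,.2205,.046,.013)],f=4,half=45))
cv2.imwrite("pics/m2.png",np.hstack(out))
E
```

```text
[0.63380994 0.22133873 0.06357991]
```

View pics/m2.png

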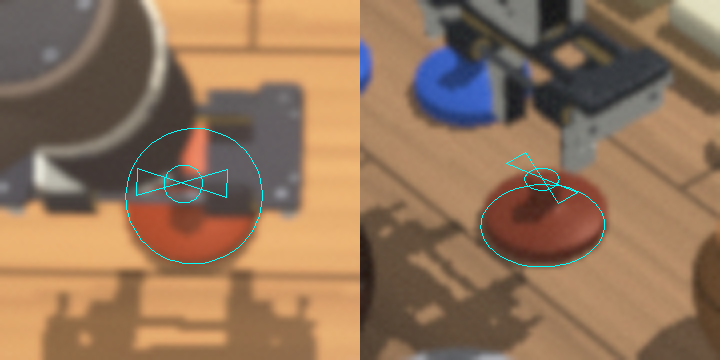

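```bash
python3 - <<'E'
from h import *
t=telemetry.get_obs()["tool_pos"]
p=vision.snapshot("side"); T=vision.snapshot("top")
c=proj(p,[t-[0,0,.02]])[0]; q=c.round().astype(int); print(t,c)
im=p["color"][q[1]-55:q[1]+35,q[0]-50:q[0]+70,::-1]; cv2.imwrite("pics/m3.png",cv2.resize(im,None,fx=6,fy=6,interpolation=cv2.INTER_CUBIC))
print("origin",q-[50,55])
E
```

```text
[0.63394831 0.22138808 0.06391093] [270.0370466  147.55880077]
origin [220  93]
```

View pics/m3.png

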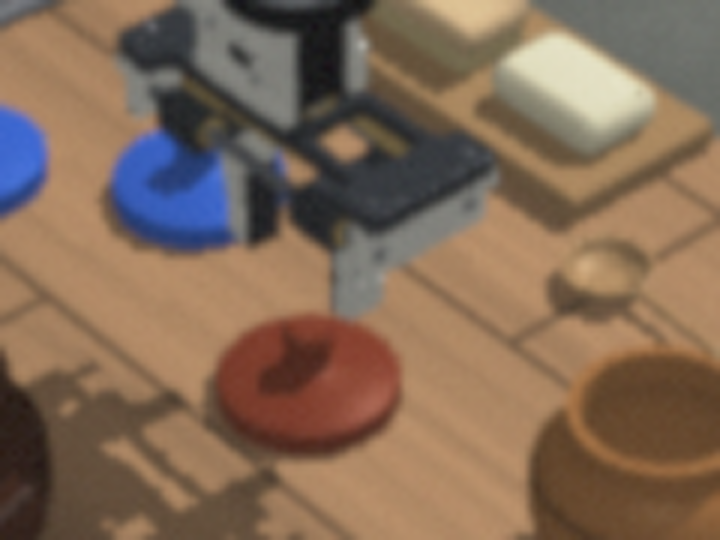

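```bash
python3 - <<'E'
from h import *
for n in("top","side"):
    p=vision.snapshot(n)
    y=np.deg2rad(-25.09); ty=np.array([np.sin(y),-np.cos(y),0])
    t=np.array([.286,.611,.21])
    im=cv2.imread(f"pics/{n}0.png")
    pts=proj(p,[t+s*.044*ty-[0,0,k] for s in(1,-1) for k in(.017,0,-.045)]); print(n,proj(p,t),pts.round(1).tolist())
    c=proj(p,t)[0].astype(int); b=cv2.copyMakeBorder(im,60,60,60,60,cv2.BORDER_CONSTANT)
    b=b[c[1]+10:c[1]+110,c[0]+10:c[0]+110]; b=cv2.resize(b,None,fx=4,fy=4,interpolation=cv2.INTER_CUBIC)
    for i,q in enumerate(pts): cv2.circle(b,tuple(((q-c+50.5)*4).astype(int).tolist()),3,[(0,255,0),(0,255,255),(255,0,255)][i%3],-1)
    cv2.imwrite(f"pics/st{n}.png",b)
cv2.imwrite("pics/st.png",np.hstack([cv2.imread("pics/sttop.png"),cv2.imread("pics/stside.png")]))
E
```

```text
top [[ 24.40514417 283.59395509]] [[44.5, 291.2], [40.9, 292.0], [30.9, 294.0], [12.0, 274.8], [8.0, 275.3], [-3.4, 276.6]]
side [[91.63076815 89.22581524]] [[93.6, 102.6], [92.1, 97.7], [87.8, 84.1], [92.7, 86.0], [91.2, 81.1], [87.1, 67.7]]
```

View pics/st.png

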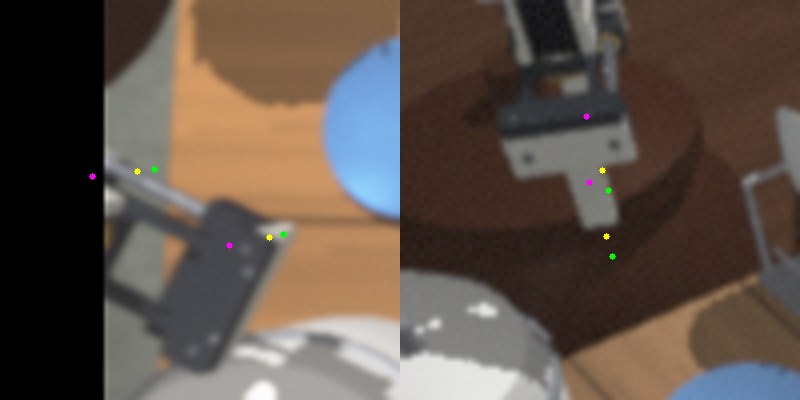

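```bash
python3 - <<'E'
from h import *
T=vision.snapshot("top");S=vision.snapshot("side")
a=np.array([24,283])-50+np.array([287,230])/4; b=np.array([91,89])-50+np.array([(600-400),225])/4
P=tri([T,S],[a,b]);print(a,b,P,proj(T,P),proj(S,P))
for z in (.19,.2,.21,.22): print(z,atz(T,a,z),atz(S,b,z))
y=np.deg2rad(-25.09); ty=np.array([np.sin(y),-np.cos(y),0]);print(np.array([.286,.611,.193])+.044*ty, ty)
o=np.array([telemetry.get_obs()["tool_pos"] for _ in range(3)]);print(o)
E
```

```text
[ 45.75 290.5 ] [91.   95.25] [0.26755227 0.55620134 0.2248033 ] [[ 44.10881764 292.64411034]] [[93.16340858 95.5579542 ]]
0.19 [0.26880664 0.56967189 0.19      ] [0.28000589 0.61466851 0.19      ]
0.2 [0.26987664 0.56477768 0.2       ] [0.27529922 0.5994336  0.2       ]
0.21 [0.27094665 0.55988347 0.21      ] [0.27059255 0.58419869 0.21      ]
0.22 [0.27201666 0.55498925 0.22      ] [0.26588588 0.56896378 0.22      ]
[0.26734218 0.57115172 0.193     ] [-0.42404136 -0.90564282  0.        ]
[[0.63338728 0.22098195 0.06283054]
 [0.63338728 0.22098195 0.06283054]
 [0.63338728 0.22098195 0.06283054]]
```

```bash
python3 - <<'E'
from h import *
S=vision.snapshot("side")
for q in ((279.5,145),(261.7,133.3)):
    o,d=ray(S,q)
    for x in(.624,.633,.642): print(q,x,(o+d*(x-o[0])/d[0]).round(4))
E
python3 -m handwheel '[[[0,0,0.005,0,0.3],[0,0,0.005,0,0.3],[0,0,0,0,0.3]]]'
python3 -m handwheel '[[[0,0,0.005,0,0.3],[0,0,0.003,0,0.3],[0,0,0,0,0.3]]]'
```

```text
(279.5, 145) 0.624 [0.624  0.1657 0.0945]
(279.5, 145) 0.633 [0.633  0.1762 0.083 ]
(279.5, 145) 0.642 [0.642  0.1866 0.0714]
(261.7, 133.3) 0.624 [0.624  0.2473 0.0885]
(261.7, 133.3) 0.633 [0.633  0.2587 0.0769]
(261.7, 133.3) 0.642 [0.642  0.2702 0.0653]
clock: 5.97
tool_pos: [0.6324, 0.2204, 0.0508]
orientation: [179.9, 0.1, -0.0]
force: [-0.7, -0.2, -0.7]
opening: 0.0613
clock: 6.22
tool_pos: [0.6327, 0.2206, 0.0432]
orientation: [180.0, 0.1, 0.0]
force: [-0.3, -0.2, -0.3]
opening: 0.0614
```

```bash
python3 - <<'E'
from h import *
p=vision.snapshot("side")
im=p["color"][93:183,220:340,::-1]; cv2.imwrite("pics/m4.png",cv2.resize(im,None,fx=6,fy=6,interpolation=cv2.INTER_CUBIC))
E
```

```text
(no output)
```

View pics/m4.png

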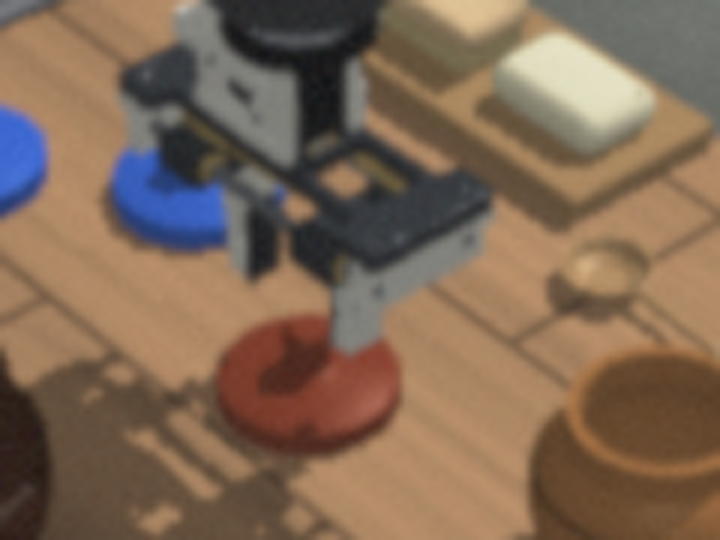

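```bash
python3 - <<'E'
from h import *
p=vision.snapshot("top");t=telemetry.get_obs()["tool_pos"]
c=proj(p,t)[0].round().astype(int);print(t,c)
b=p["color"][c[1]-40:c[1]+50,c[0]-60:c[0]+60,::-1];b=cv2.resize(b,None,fx=6,fy=6,interpolation=cv2.INTER_CUBIC)
def dot(P,col):
    q=proj(p,P)[0]; cv2.circle(b,tuple(((q-c+[60.5,40.5])*6).astype(int).tolist()),4,col,-1)
for s in(1,-1):
    dot(t+[0,s*.052,-.017],(0,255,0)); dot(t+[0,s*.052,.015],(0,255,255)); dot(t+[0,s*.052,.049],(255,0,255))
cv2.imwrite("pics/m5.png",b)
E
```

```text
[0.6331581  0.22077449 0.04406658] [206 153]
```

View pics/m5.png

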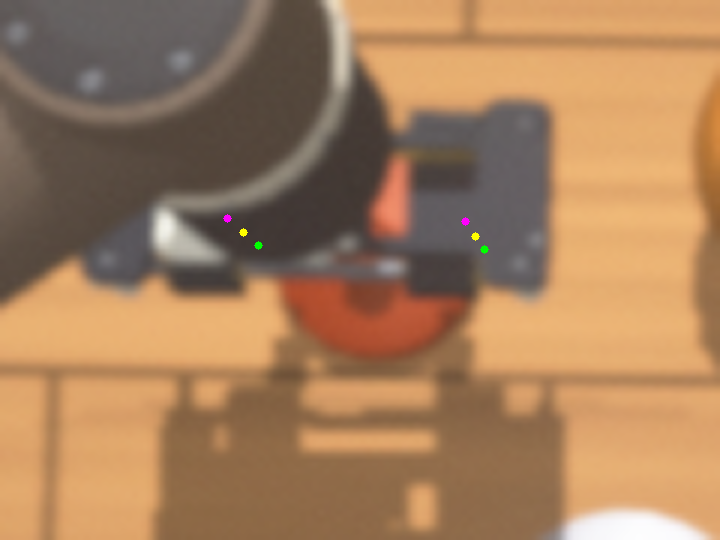

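```bash
python3 - <<'E'
from h import *
T=vision.snapshot("top");S=vision.snapshot("side")
for a,b in (((236.8,161),(282.2,136.3)),((237.3,131),(301.5,124.3))):
    P=tri([T,S],[a,b]);print(P,proj(T,P)-a,proj(S,P)-b)
E
```

```text
[0.59286388 0.12239565 0.16925851] [[ 0.70648582 -0.87768823]] [[-1.01197817  0.08565257]]
[0.66599047 0.12320281 0.17251964] [[ 0.46437614 -0.57409071]] [[-0.64847809  0.07367163]]
```

The images put the fingertips about 30 mm higher than the stated geometry, though the horizontal position agrees. Closing here is harmless and will show which one is right.

```bash
python3 -m handwheel '[[[0,0,0,0,0.75],[0,0,0,0,0.75],[0,0,0,0,0.75],[0,0,0,0,0.75],[0,0,0,0,0.75],[0,0,0,0,0.75]]]'
```

```text
clock: 6.92
tool_pos: [0.6333, 0.2209, 0.0444]
orientation: [-180.0, -0.0, 0.0]
force: [-0.0, 0.9, -0.0]
opening: 0.0273
```

```bash
python3 - <<'E'
from h import *
p=vision.snapshot("side")
im=p["color"][93:183,220:340,::-1]; cv2.imwrite("pics/m6.png",cv2.resize(im,None,fx=6,fy=6,interpolation=cv2.INTER_CUBIC))
print(telemetry.get_obs()["opening"])
E
```

```text
0.024426414352417943
```

View pics/m6.png

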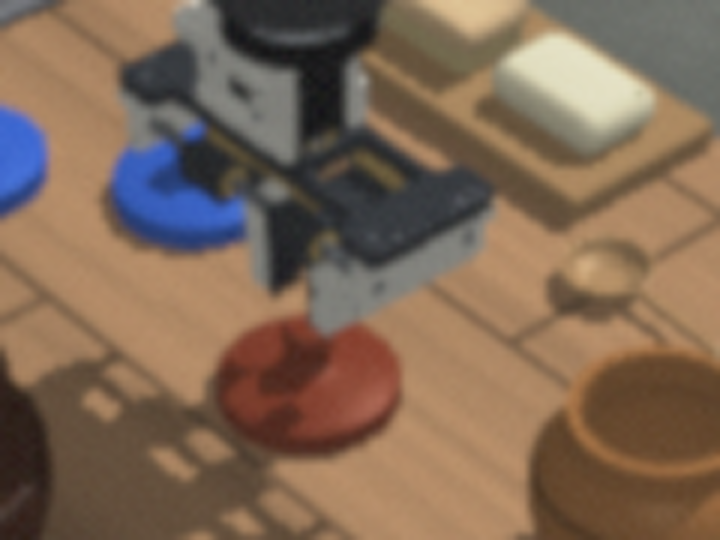

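Opening of 24 mm is under the 26 mm knob, so the tips really were above it. The tips are about 30 mm higher than stated. I reopen and go lower.

```bash
python3 -m handwheel '[[[0,0,0,0,0.3],[0,0,0,0,0.3],[0,0,0,0,0.3],[0,0,0,0,0.3],[0,0,0.005,0,0.3],[0,0,0.005,0,0.3],[0,0,0.005,0,0.3],[0,0,0.004,0,0.3],[0,0,0.003,0,0.3],[0,0,0,0,0.3]]]'
```

```text
clock: 7.8
tool_pos: [0.6327, 0.2205, 0.0212]
orientation: [179.9, 0.1, 0.0]
force: [0.0, 0.1, -0.6]
opening: 0.0614
```

```bash
python3 - <<'E'
from h import *
p=vision.snapshot("side")
im=p["color"][93:183,220:340,::-1]; cv2.imwrite("pics/m7.png",cv2.resize(im,None,fx=6,fy=6,interpolation=cv2.INTER_CUBIC))
E
```

```text
(no output)
```

View pics/m7.png

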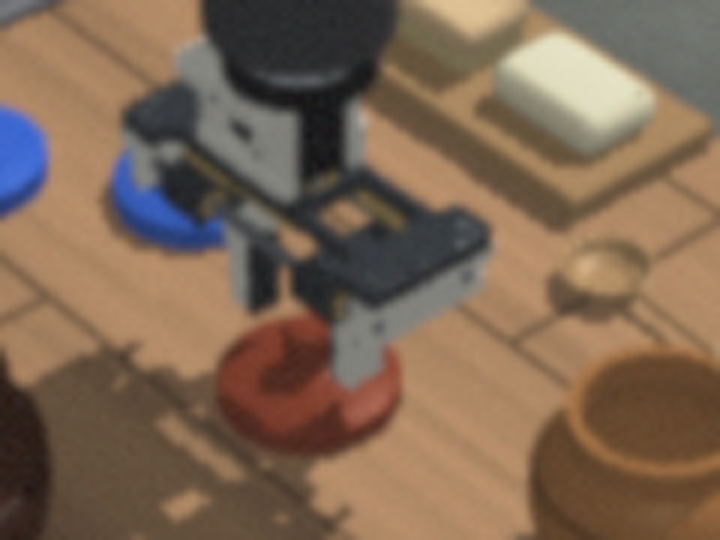

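```bash
python3 -m handwheel '[[[0,0,0.004,0,0.3],[0,0,0.003,0,0.3],[0,0,0,0,0.3]]]'; python3 -m handwheel '[[[0,0,0,0,1],[0,0,0,0,1],[0,0,0,0,1],[0,0,0,0,1],[0,0,0,0,1],[0,0,0,0,1],[0,0,0,0,1],[0,0,0,0,1]]]'
```

```text
clock: 8.1
tool_pos: [0.6329, 0.2207, 0.0147]
orientation: [180.0, 0.0, 0.0]
force: [-0.4, 0.1, -0.1]
opening: 0.0613
clock: 8.77
tool_pos: [0.6333, 0.2209, 0.0155]
orientation: [-180.0, -0.0, 0.0]
force: [-0.5, 1.0, 1.7]
opening: 0.0251
```

```bash
python3 -m handwheel '[[[0,0,-0.01,0,1],[0,0,-0.02,0,1],[0,0,-0.03,0,1],[0,0,-0.035,0,1],[0,0,-0.035,0,1],[0,0,-0.035,0,1],[0,0,-0.035,0,1],[0,0,-0.025,0,1],[0,0,-0.01,0,1],[0,0,0,0,1]]]'
```

```text
clock: 9.6
tool_pos: [0.6343, 0.2214, 0.2541]
orientation: [-179.8, -0.3, 0.0]
force: [0.9, 0.2, -1.5]
opening: 0.0253
```

```bash
python3 - <<'E'
from h import *
o=[]
for n in("side","top"):
    p=vision.snapshot(n); c=proj(p,[.633,.2205,.2])[0].round().astype(int); y0=max(0,c[1]-40);x0=max(0,c[0]-50)
    o.append(cv2.resize(p["color"][y0:y0+100,x0:x0+100,::-1],None,fx=4,fy=4,interpolation=cv2.INTER_CUBIC))
cv2.imwrite("pics/m8.png",np.hstack(o))
E
```

```text
(no output)
```

View pics/m8.png

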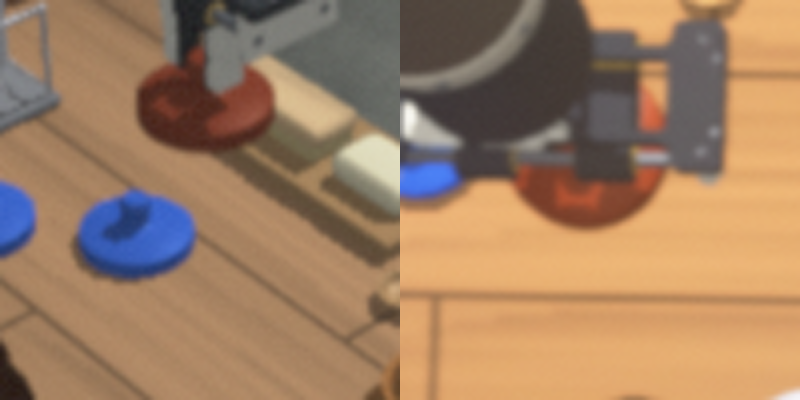

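Lid m is held level. I carry it to jar m.

```bash
python3 -m handwheel '[[[-0.006,0.011,0,0,1],[-0.012,0.022,0,0,1],[-0.012,0.022,0,0,1],[-0.012,0.022,0,0,1],[-0.012,0.022,0,0,1],[-0.012,0.022,0,0,1],[-0.012,0.022,0,0,1],[-0.012,0.022,0,0,1],[-0.012,0.022,0,0,1],[-0.012,0.022,0,0,1],[-0.012,0.022,0,0,1],[-0.012,0.022,0,0,1],[-0.012,0.022,0,0,1],[-0.006,0.011,0,0,1],[-0.003,0.0045,0,0,1],[0,0,0,0,1],[0,0,0,0,1]]]'; python3 -m handwheel '[[[0,0,0.02,0,1],[0,0,0.03,0,1],[0,0,0.03,0,1],[0,0,0.025,0,1],[0,0,0.015,0,1],[0,0,0.008,0,1],[0,0,0,0,1],[0,0,0,0,1]]]'
python3 - <<'E'
from h import *
o=[]
for n in("side","top"):
    p=vision.snapshot(n); o.append(tile(p,[.474,-.07,.11],[circ(.474,-.07,.094,.036),circ(.474,-.07,.107,.048)],f=4,half=50))
cv2.imwrite("pics/m9.png",np.hstack(o))
E
```

```text
clock: 11.12
tool_pos: [0.4743, -0.0695, 0.2497]
orientation: [180.0, 0.0, -0.0]
force: [0.2, -0.3, -1.6]
opening: 0.0252
clock: 11.78
tool_pos: [0.4749, -0.0692, 0.1225]
orientation: [180.0, 0.0, 0.1]
force: [-0.2, 0.5, -1.0]
opening: 0.0251
```

View pics/m9.png

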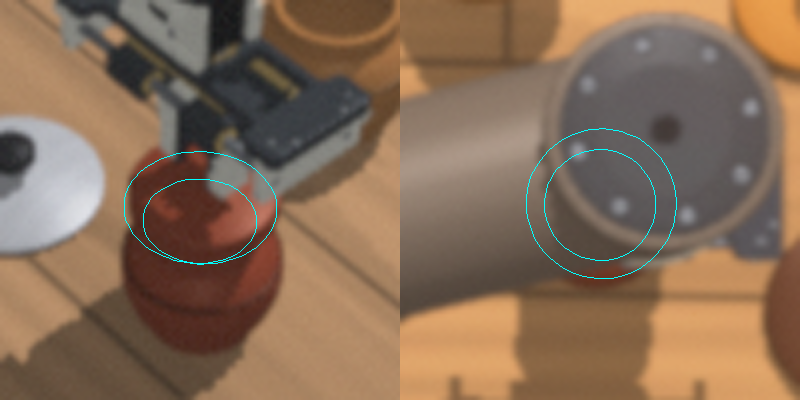

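```bash
python3 -m handwheel '[[[0,0,0.003,0,1],[0,0,0.003,0,1],[0,0,0.003,0,1],[0,0,0.002,0,1],[0,0,0.002,0,1],[0,0,0.002,0,1],[0,0,0,0,1]]]'; python3 -m handwheel '[[[0,0,0.001,0,1],[0,0,0.001,0,1],[0,0,0.001,0,1],[0,0,0,0,1]]]'; python3 -m handwheel '[[[0,0,0.001,0,1],[0,0,0.001,0,1],[0,0,0.001,0,1],[0,0,0,0,1]]]'
```

```text
clock: 12.47
tool_pos: [0.474, -0.0697, 0.1069]
orientation: [180.0, 0.0, 0.0]
force: [0.7, 0.1, -1.9]
opening: 0.0252
clock: 12.8
tool_pos: [0.4742, -0.0697, 0.1042]
orientation: [180.0, 0.0, 0.0]
force: [-1.1, 0.6, -2.3]
opening: 0.0252
clock: 13.13
tool_pos: [0.4742, -0.0697, 0.1011]
orientation: [180.0, 0.0, 0.0]
force: [0.5, -0.2, -1.9]
opening: 0.0252
```

```bash
python3 -m handwheel '[[[0,0,0.0007,0,1],[0,0,0.0007,0,1],[0,0,0,0,1]]]'; python3 -m handwheel '[[[0,0,0.0006,0,1],[0,0,0,0,1]]]'; python3 -m handwheel '[[[0,0,0.0005,0,1],[0,0,0,0,1]]]'
```

```text
clock: 13.38
tool_pos: [0.4742, -0.0696, 0.0998]
orientation: [180.0, 0.0, 0.0]
force: [0.2, -0.2, -1.5]
opening: 0.0252
clock: 13.55
tool_pos: [0.4743, -0.0697, 0.0994]
orientation: [180.0, -0.0, 0.0]
force: [-0.0, -0.2, -2.2]
opening: 0.0253
clock: 13.72
tool_pos: [0.4744, -0.0697, 0.0993]
orientation: [180.0, -0.0, 0.0]
force: [-2.5, 1.2, 3.8]
opening: 0.0251
```

Contact (force went from −2 to +4 N) at the expected seat height. I open gradually and rise.

```bash
python3 -m handwheel '[[[0,0,0,0,0.6],[0,0,0,0,0.5],[0,0,0,0,0.4],[0,0,0,0,0.35],[0,0,0,0,0.35]]]'; python3 -m handwheel '[[[0,0,-0.01,0,0.35],[0,0,-0.02,0,0.35],[0,0,-0.035,0,0.35],[0,0,-0.035,0,0.35],[0,0,-0.035,0,0.35],[0,0,-0.0153,0,0.35],[0,0,0,0,0.35]]]'
```

```text
clock: 14.13
tool_pos: [0.4743, -0.0697, 0.0988]
orientation: [180.0, -0.0, 0.0]
force: [-0.7, -0.6, 0.7]
opening: 0.0527
clock: 14.72
tool_pos: [0.4766, -0.0696, 0.2537]
orientation: [-180.0, -0.4, 0.0]
force: [0.8, 0.8, 0.3]
opening: 0.0571
```

```bash
python3 -m handwheel '[[[0.01,0.01,0,0,0.35],[0.02,0.019,0,0,0.35],[0.02,0.019,0,0,0.35],[0.02,0.019,0,0,0.35],[0.02,0.019,0,0,0.35],[0.02,0.019,0,0,0.35],[0.02,0.019,0,0,0.35],[0.018,0.0172,0,0,0.35],[0.01,0.009,0,0,0.35],[0,0,0,0,0.35],[0,0,0,0,0.35]]]'
python3 - <<'E'
from h import *
o=[]
for n in("side","top"):
    p=vision.snapshot(n); o.append(tile(p,[.474,-.07,.11],[circ(.474,-.07,.084,.048)],f=4,half=50))
cv2.imwrite("pics/m10.png",np.hstack(o))
E
```

```text
clock: 15.63
tool_pos: [0.6321, -0.2202, 0.2474]
orientation: [-180.0, 0.1, -0.1]
force: [-0.6, 0.3, -0.0]
opening: 0.0571
```

View pics/m10.png

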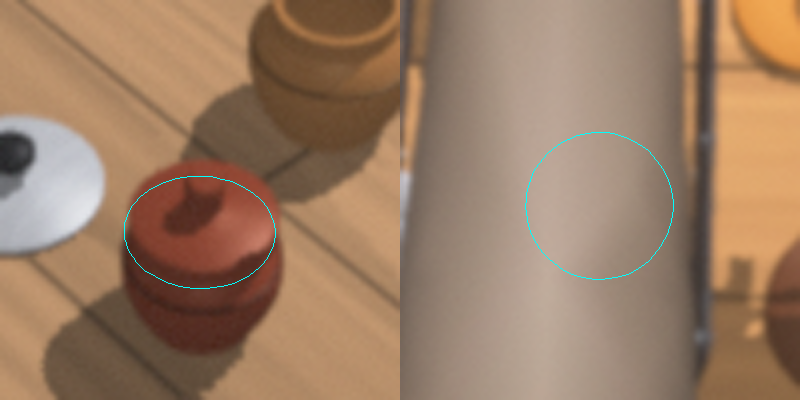

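Lid m sits flat on its jar. Next is lid l.

```bash
python3 -m handwheel '[[[0,0,0.02,0,0.3],[0,0,0.035,0,0.3],[0,0,0.035,0,0.3],[0,0,0.035,0,0.3],[0,0,0.035,0,0.3],[0,0,0.03,0,0.3],[0,0,0.02,0,0.3],[0,0,0.01,0,0.3],[0,0,0.006,0,0.3],[0,0,0.004,0,0.3],[0,0,0.0035,0,0.3],[0,0,0,0,0.3],[0,0,0,0,0.3]]]'; python3 -m handwheel '[[[0,0,0,0,1],[0,0,0,0,1],[0,0,0,0,1],[0,0,0,0,1],[0,0,0,0,1],[0,0,0,0,1],[0,0,0,0,1],[0,0,0,0,1]]]'
```

```text
clock: 16.82
tool_pos: [0.633, -0.2199, 0.0168]
orientation: [180.0, -0.1, 0.0]
force: [-0.2, 0.7, 0.6]
opening: 0.061
clock: 17.48
tool_pos: [0.6323, -0.2199, 0.0157]
orientation: [180.0, 0.0, 0.0]
force: [0.0, -0.2, 0.5]
opening: 0.025
```

```bash
python3 -m handwheel '[[[0,0,-0.01,0,1],[0,0,-0.02,0,1],[0,0,-0.03,0,1],[0,0,-0.035,0,1],[0,0,-0.035,0,1],[0,0,-0.035,0,1],[0,0,-0.035,0,1],[0,0,-0.025,0,1],[0,0,-0.01,0,1],[0,0,0,0,1]]]'; python3 -m handwheel '[[[0.002,-0.01,0,0,1],[0.004,-0.023,0,0,1],[0.004,-0.023,0,0,1],[0.004,-0.023,0,0,1],[0.004,-0.023,0,0,1],[0.004,-0.023,0,0,1],[0.004,-0.023,0,0,1],[0.004,-0.023,0,0,1],[0.004,-0.023,0,0,1],[0.004,-0.023,0,0,1],[0.002,-0.0132,0,0,1],[0,0,0,0,1],[0,0,0,0,1]]]'; python3 -m handwheel '[[[0,0,0.02,0,1],[0,0,0.03,0,1],[0,0,0.03,0,1],[0,0,0.02,0,1],[0,0,0.01,0,1],[0,0,0.005,0,1],[0,0,0,0,1],[0,0,0,0,1]]]'
python3 - <<'E'
from h import *
o=[]
for n in("side","top"):
    p=vision.snapshot(n); o.append(tile(p,[.672,.01,.12],[circ(.672,.01,.108,.045),circ(.672,.01,.12,.057)],f=4,half=50))
cv2.imwrite("pics/l1.png",np.hstack(o))
E
```

```text
clock: 18.32
tool_pos: [0.6334, -0.22, 0.2543]
orientation: [180.0, -0.3, 0.0]
force: [-0.2, 0.2, -1.9]
opening: 0.0252
clock: 19.4
tool_pos: [0.6715, 0.0113, 0.2486]
orientation: [180.0, 0.2, 0.1]
force: [-0.0, -0.2, -2.1]
opening: 0.0249
clock: 20.07
tool_pos: [0.673, 0.0101, 0.1367]
orientation: [180.0, -0.1, 0.0]
force: [1.5, 0.2, -1.3]
opening: 0.025
```

View pics/l1.png

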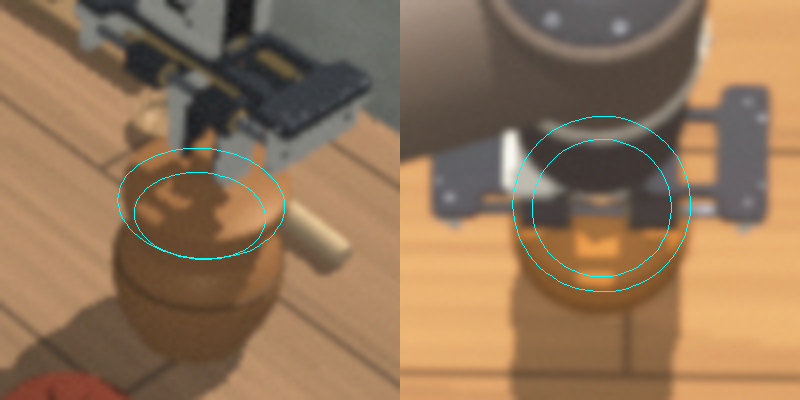

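```bash
python3 -m handwheel '[[[0,0,0.003,0,1],[0,0,0.003,0,1],[0,0,0.003,0,1],[0,0,0.002,0,1],[0,0,0.002,0,1],[0,0,0.002,0,1],[0,0,0,0,1]]]'; python3 -m handwheel '[[[0,0,0.001,0,1],[0,0,0.001,0,1],[0,0,0.001,0,1],[0,0,0.001,0,1],[0,0,0,0,1]]]';python3 -m handwheel '[[[0,0,0.0008,0,1],[0,0,0.0007,0,1],[0,0,0,0,1]]]'; python3 -m handwheel '[[[0,0,0.0007,0,1],[0,0,0,0,1]]]'; python3 -m handwheel '[[[0,0,0.0006,0,1],[0,0,0,0,1]]]'
```

```text
clock: 20.75
tool_pos: [0.672, 0.0104, 0.1201]
orientation: [180.0, 0.0, 0.0]
force: [0.2, 0.1, -2.5]
opening: 0.0247
clock: 21.17
tool_pos: [0.6722, 0.0104, 0.1164]
orientation: [180.0, 0.0, 0.0]
force: [0.6, 0.6, -2.6]
opening: 0.0251
clock: 21.42
tool_pos: [0.6722, 0.0104, 0.115]
orientation: [180.0, 0.0, 0.0]
force: [-0.9, -0.4, -1.7]
opening: 0.0246
clock: 21.58
tool_pos: [0.6723, 0.0104, 0.1143]
orientation: [-180.0, 0.0, 0.0]
force: [0.2, -0.2, -2.3]
opening: 0.0247
clock: 21.75
tool_pos: [0.6723, 0.0104, 0.1138]
orientation: [-180.0, 0.0, 0.0]
force: [-0.5, -0.6, -1.3]
opening: 0.025
```

```bash
python3 -m handwheel '[[[0,0,0.0005,0,1],[0,0,0,0,1]]]'; python3 -m handwheel '[[[0,0,0.0004,0,1],[0,0,0,0,1]]]'
```

```text
clock: 21.92
tool_pos: [0.6723, 0.0104, 0.1137]
orientation: [180.0, -0.0, 0.0]
force: [-2.0, 0.2, 0.3]
opening: 0.0254
clock: 22.08
tool_pos: [0.6724, 0.0104, 0.1136]
orientation: [180.0, -0.0, 0.0]
force: [-2.9, 0.2, 4.7]
opening: 0.0249
```

```bash
python3 -m handwheel '[[[0,0,0,0,0.6],[0,0,0,0,0.5],[0,0,0,0,0.4],[0,0,0,0,0.35],[0,0,0,0,0.35],[0,0,-0.01,0,0.35],[0,0,-0.02,0,0.35],[0,0,-0.035,0,0.35],[0,0,-0.035,0,0.35],[0,0,-0.03,0,0.35],[0,0,-0.01,0,0.35],[0,0,0,0,0.35]]]'; python3 -m handwheel '[[[-0.005,0.015,0,0,0.3],[-0.0105,0.031,0,0,0.3],[-0.0105,0.031,0,0,0.3],[-0.0105,0.031,0,0,0.3],[-0.0105,0.031,0,0,0.3],[-0.0105,0.031,0,0,0.3],[-0.0105,0.031,0,0,0.3],[-0.0105,0.031,0,0,0.3],[-0.0105,0.031,0,0,0.3],[-0.0105,0.031,0,0,0.3],[-0.0105,0.031,0,0,0.3],[-0.0105,0.031,0,0,0.3],[-0.0105,0.031,0,0,0.3],[-0.0105,0.031,0,0,0.3],[-0.0105,0.031,0,0,0.3],[-0.0105,0.0263,0,0,0.3],[0,0,0,0,0.3],[0,0,0,0,0.3]]]'
python3 - <<'E'
from h import *
o=[]
for n in("side","top"):
    p=vision.snapshot(n); o.append(tile(p,[.672,.01,.12],[circ(.672,.01,.098,.057)],f=4,half=50))
cv2.imwrite("pics/l2.png",np.hstack(o)); print(telemetry.get_obs()["tool_pos"])
E
```

```text
clock: 23.08
tool_pos: [0.6741, 0.0105, 0.2581]
orientation: [-179.9, -0.4, 0.0]
force: [0.7, 0.6, -0.1]
opening: 0.0571
clock: 24.58
tool_pos: [0.508, -0.4664, 0.2513]
orientation: [-179.9, 0.1, -0.2]
force: [0.0, -0.1, -0.1]
opening: 0.0613
[ 0.50926048 -0.46473907  0.25208712]
```

View pics/l2.png

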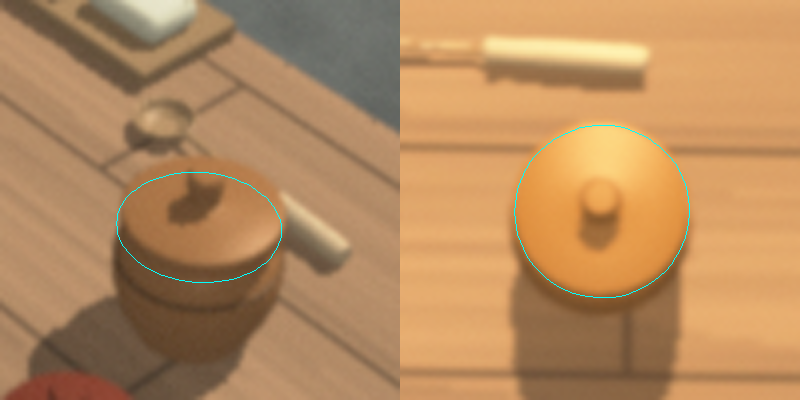

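Lid l sits on its jar. Next is lid s.

```bash
python3 -m handwheel '[[[0,0,0.02,0,0.3],[0,0,0.035,0,0.3],[0,0,0.035,0,0.3],[0,0,0.035,0,0.3],[0,0,0.035,0,0.3],[0,0,0.03,0,0.3],[0,0,0.02,0,0.3],[0,0,0.012,0,0.3],[0,0,0.007,0,0.3],[0,0,0.005,0,0.3],[0,0,0.0036,0,0.3],[0,0,0,0,0.3],[0,0,0,0,0.3]]]'; python3 -m handwheel '[[[0,0,0,0,1],[0,0,0,0,1],[0,0,0,0,1],[0,0,0,0,1],[0,0,0,0,1],[0,0,0,0,1],[0,0,0,0,1],[0,0,0,0,1]]]'
```

```text
clock: 25.77
tool_pos: [0.5105, -0.4653, 0.0165]
orientation: [180.0, -0.1, 0.0]
force: [0.7, 0.3, -0.1]
opening: 0.0608
clock: 26.43
tool_pos: [0.5099, -0.465, 0.0154]
orientation: [180.0, -0.0, 0.0]
force: [-0.4, -0.7, 1.0]
opening: 0.025
```

```bash
python3 -m handwheel '[[[0,0,-0.01,0,1],[0,0,-0.02,0,1],[0,0,-0.03,0,1],[0,0,-0.035,0,1],[0,0,-0.035,0,1],[0,0,-0.035,0,1],[0,0,-0.035,0,1],[0,0,-0.025,0,1],[0,0,-0.01,0,1],[0,0,0,0,1]]]'; python3 -m handwheel '[[[-0.0015,-0.0165,0,0,1],[-0.0015,-0.032,0,0,1],[-0.0015,-0.032,0,0,1],[-0.0015,-0.032,0,0,1],[-0.0015,-0.032,0,0,1],[-0.0015,-0.032,0,0,1],[-0.0015,-0.032,0,0,1],[-0.0015,-0.032,0,0,1],[-0.0015,-0.032,0,0,1],[-0.0015,-0.032,0,0,1],[-0.0015,-0.032,0,0,1],[-0.0015,-0.032,0,0,1],[-0.0015,-0.032,0,0,1],[-0.0015,-0.032,0,0,1],[-0.0015,-0.032,0,0,1],[-0.0015,-0.032,0,0,1]]]'; python3 -m handwheel '[[[-0.0015,-0.032,0,0,1],[-0.0015,-0.032,0,0,1],[-0.0015,-0.032,0,0,1],[-0.0015,-0.032,0,0,1],[-0.0015,-0.032,0,0,1],[-0.0015,-0.032,0,0,1],[-0.0015,-0.032,0,0,1],[-0.0015,-0.032,0,0,1],[-0.0015,-0.032,0,0,1],[-0.0015,-0.032,0,0,1],[-0.0015,-0.032,0,0,1],[-0.0015,-0.032,0,0,1],[0,-0.0168,0,0,1],[0,0,0,0,1],[0,0,0,0,1],[0,0,0,0,1]]]'
```

```text
clock: 27.27
tool_pos: [0.5108, -0.4656, 0.2543]
orientation: [179.8, -0.3, 0.0]
force: [-0.3, -0.2, -1.1]
opening: 0.025
clock: 28.6
tool_pos: [0.4843, 0.0328, 0.2487]
orientation: [180.0, 0.2, 0.0]
force: [1.6, 0.4, -1.3]
opening: 0.025
clock: 29.93
tool_pos: [0.4671, 0.4314, 0.2488]
orientation: [179.9, 0.1, 0.0]
force: [-0.4, -0.5, -0.8]
opening: 0.0251
```

```bash
python3 -m handwheel '[[[0,0,0.02,0,1],[0,0,0.03,0,1],[0,0,0.03,0,1],[0,0,0.03,0,1],[0,0,0.02,0,1],[0,0,0.01,0,1],[0,0,0,0,1],[0,0,0,0,1]]]'
python3 - <<'E'
from h import *
o=[]
for n in("side","top"):
    p=vision.snapshot(n); o.append(tile(p,[.468,.432,.1],[circ(.468,.432,.080,.027),circ(.468,.432,.095,.039)],f=4,half=50))
cv2.imwrite("pics/s1.png",np.hstack(o))
E
```

```text
clock: 30.6
tool_pos: [0.4682, 0.4319, 0.111]
orientation: [180.0, -0.0, -0.0]
force: [0.2, -0.1, -0.6]
opening: 0.0245
```

View pics/s1.png

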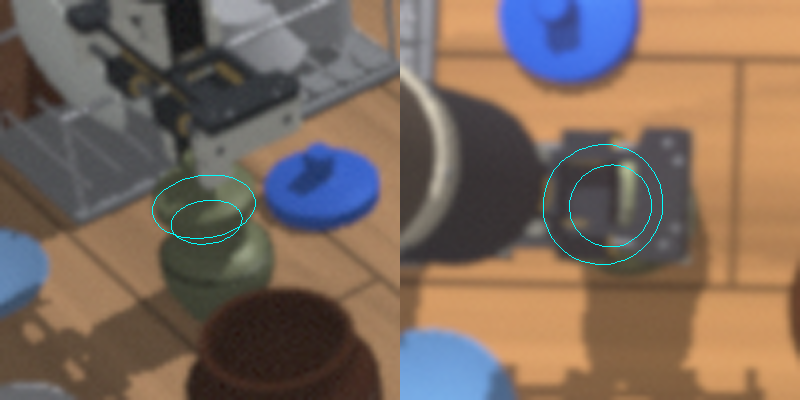

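```bash
python3 - <<'E'
from h import *
T=vision.snapshot("top");S=vision.snapshot("side")
for a,b in (((80,107),(231,68)),((77,225),(131,90)),((77,225),(145,121)),((80,107),(232,95))):
    P=tri([T,S],[a,b]);print(P.round(3),(proj(T,P)-a).round(1),(proj(S,P)-b).round(1))
E
python3 - <<'E'
import cv2
a=cv2.imread("pics/side0.png")[40:150,100:260];b=cv2.imread("pics/top0.png")[80:240,0:160]
cv2.imwrite("pics/rack.png",cv2.hconcat([cv2.resize(a,(582,400),interpolation=2)[:,:400],cv2.resize(b,(400,400),interpolation=2)]))
E
```

```text
[0.728 0.532 0.137] [[-0.1  0.1]] [[ 0.1 -0. ]]
[0.398 0.513 0.206] [[-8.  11.7]] [[11.6  0.3]]
[0.42  0.569 0.052] [[-2.9  3.8]] [[4.  0.2]]
[ 0.773  0.603 -0.026] [[-0.1  0.1]] [[ 0.1 -0. ]]
```

View pics/rack.png

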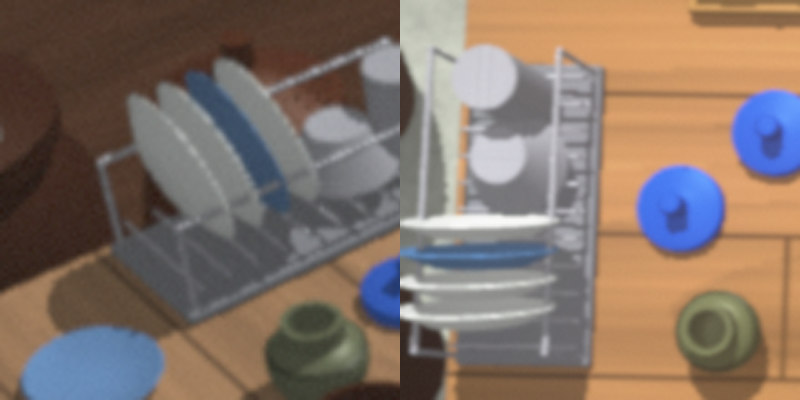

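The rack rail is at about y≥0.56 and the gripper body ends at 0.53, so it is clear. I lower lid s.

```bash
python3 -m handwheel '[[[0,0,0.004,0,1],[0,0,0.004,0,1],[0,0,0.003,0,1],[0,0,0.002,0,1],[0,0,0.002,0,1],[0,0,0.002,0,1],[0,0,0,0,1]]]'; python3 -m handwheel '[[[0,0,0.001,0,1],[0,0,0.001,0,1],[0,0,0.001,0,1],[0,0,0.001,0,1],[0,0,0,0,1]]]';python3 -m handwheel '[[[0,0,0.0008,0,1],[0,0,0.0007,0,1],[0,0,0,0,1]]]'; python3 -m handwheel '[[[0,0,0.0007,0,1],[0,0,0,0,1]]]'; python3 -m handwheel '[[[0,0,0.0006,0,1],[0,0,0,0,1]]]'
```

```text
clock: 31.38
tool_pos: [0.4675, 0.4321, 0.0927]
orientation: [180.0, 0.0, 0.0]
force: [0.3, -0.4, -0.9]
opening: 0.0248
clock: 31.8
tool_pos: [0.4676, 0.4323, 0.0892]
orientation: [180.0, 0.0, 0.0]
force: [0.1, -0.0, -1.6]
opening: 0.0251
clock: 32.05
tool_pos: [0.4677, 0.4323, 0.0877]
orientation: [180.0, 0.0, 0.0]
force: [0.2, 0.5, -1.5]
opening: 0.0254
clock: 32.22
tool_pos: [0.4677, 0.4323, 0.087]
orientation: [180.0, 0.0, 0.0]
force: [-0.9, 0.4, -1.5]
opening: 0.0247
clock: 32.38
tool_pos: [0.4677, 0.4323, 0.0865]
orientation: [180.0, 0.0, 0.0]
force: [-0.5, -1.9, -1.3]
opening: 0.0249
```

```bash
python3 -m handwheel '[[[0,0,0.0006,0,1],[0,0,0,0,1]]]'; python3 -m handwheel '[[[0,0,0.0004,0,1],[0,0,0,0,1]]]'
```

```text
clock: 32.55
tool_pos: [0.4677, 0.4323, 0.0858]
orientation: [180.0, 0.0, 0.0]
force: [0.4, 0.4, -0.4]
opening: 0.025
clock: 32.72
tool_pos: [0.4677, 0.4323, 0.0855]
orientation: [180.0, 0.0, 0.0]
force: [-0.6, 0.2, -1.6]
opening: 0.0249
```

```bash
python3 -m handwheel '[[[0,0,0.0005,0,1],[0,0,0,0,1]]]'; python3 -m handwheel '[[[0,0,0.0004,0,1],[0,0,0,0,1]]]'
```

```text
clock: 32.88
tool_pos: [0.4678, 0.4324, 0.0854]
orientation: [-180.0, -0.0, 0.0]
force: [-0.4, -0.2, 2.0]
opening: 0.0248
clock: 33.05
tool_pos: [0.4678, 0.4324, 0.0853]
orientation: [-180.0, -0.0, 0.0]
force: [-2.2, -1.4, 4.8]
opening: 0.0252
```

```bash
python3 -m handwheel '[[[0,0,0,0,0.6],[0,0,0,0,0.5],[0,0,0,0,0.4],[0,0,0,0,0.35],[0,0,0,0,0.35],[0,0,-0.01,0,0.35],[0,0,-0.02,0,0.35],[0,0,-0.035,0,0.35],[0,0,-0.035,0,0.35],[0,0,-0.035,0,0.35],[0,0,-0.021,0,0.35],[0,0,-0.01,0,0.35],[0,0,0,0,0.35]]]'; python3 -m handwheel '[[[-0.002,0.015,0,0,0.3],[-0.002,0.03,0,0,0.3],[-0.002,0.03,0,0,0.3],[-0.002,0.03,0,0,0.3],[-0.002,0.03,0,0,0.3],[-0.002,0.03,0,0,0.3],[-0.002,0.03,0,0,0.3],[-0.002,0.03,0,0,0.3],[-0.002,0.03,0,0,0.3],[-0.002,0.03,0,0,0.3],[-0.002,0.03,0,0,0.3],[-0.002,0.03,0,0,0.3],[-0.002,0.03,0,0,0.3],[-0.002,0.03,0,0,0.3],[-0.002,0.03,0,0,0.3]]]'; python3 -m handwheel '[[[-0.003,0.03,0,0,0.3],[-0.003,0.03,0,0,0.3],[-0.003,0.03,0,0,0.3],[-0.003,0.03,0,0,0.3],[-0.004,0.03,0,0,0.3],[-0.004,0.03,0,0,0.3],[-0.004,0.03,0,0,0.3],[-0.004,0.03,0,0,0.3],[0,0.012,0,0,0.3],[0,0,0,0,0.3],[0,0,0,0,0.3],[0,0,0,0,0.3]]]'
python3 - <<'E'
from ov import *
o=[]
for n in("side","top"):
    p=vision.snapshot(n); o.append(tile(p,[.468,.432,.1],[circ(.468,.432,.07,.039)],f=4,half=40))
    g=p.copy(); g["color"]=np.clip(p["color"].astype(float)*2.2,0,255).astype(np.uint8); g2=tile(g,[.404,.24,.122],[circ(.404,.2415,.122,.054)],f=4,half=40); o.append(g2)
cv2.imwrite("pics/s2.png",cv2.resize(np.vstack([np.hstack(o[:2]),np.hstack(o[2:])]),(600,600))); print(telemetry.get_obs()["tool_pos"])
E
```

```text
clock: 34.13
tool_pos: [0.4686, 0.4333, 0.2545]
orientation: [-179.7, -0.2, 0.0]
force: [0.4, -0.2, 0.6]
opening: 0.0572
clock: 35.38
tool_pos: [0.4366, -0.0042, 0.2496]
orientation: [180.0, 0.1, 0.0]
force: [1.1, -0.2, 0.2]
opening: 0.0611
clock: 36.38
tool_pos: [0.4093, -0.2542, 0.2498]
orientation: [-180.0, 0.1, -0.0]
force: [0.0, 0.2, 0.1]
opening: 0.0613
[ 0.40977604 -0.25391002  0.25035506]
```

View pics/s2.png

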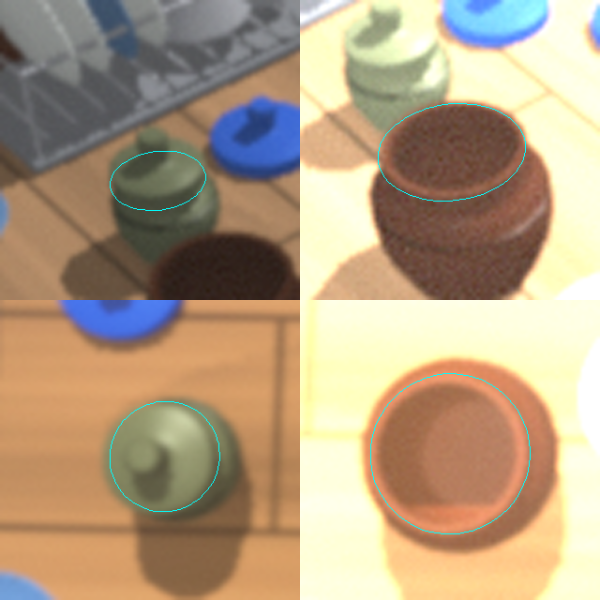

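Lid s is seated, and the brightened view confirms jar xl's mouth at (0.404, 0.2415). Last is lid xl.

```bash
python3 -m handwheel '[[[0,0,0.02,0,0.3],[0,0,0.035,0,0.3],[0,0,0.035,0,0.3],[0,0,0.035,0,0.3],[0,0,0.035,0,0.3],[0,0,0.03,0,0.3],[0,0,0.02,0,0.3],[0,0,0.012,0,0.3],[0,0,0.006,0,0.3],[0,0,0.004,0,0.3],[0,0,0.003,0,0.3],[0,0,0,0,0.3],[0,0,0,0,0.3]]]'; python3 -m handwheel '[[[0,0,0,0,1],[0,0,0,0,1],[0,0,0,0,1],[0,0,0,0,1],[0,0,0,0,1],[0,0,0,0,1],[0,0,0,0,1],[0,0,0,0,1]]]'
```

```text
clock: 37.57
tool_pos: [0.4105, -0.2547, 0.0164]
orientation: [180.0, -0.1, 0.0]
force: [1.1, -0.0, 0.5]
opening: 0.0613
clock: 38.23
tool_pos: [0.4098, -0.2547, 0.0157]
orientation: [180.0, 0.0, 0.0]
force: [0.1, -0.3, 1.7]
opening: 0.0253
```

```bash
python3 -m handwheel '[[[0,0,-0.01,0,1],[0,0,-0.02,0,1],[0,0,-0.03,0,1],[0,0,-0.035,0,1],[0,0,-0.035,0,1],[0,0,-0.035,0,1],[0,0,-0.035,0,1],[0,0,-0.025,0,1],[0,0,-0.01,0,1],[0,0,0,0,1]]]'; python3 -m handwheel '[[[0.004,-0.0102,0,0,1],[0.004,-0.03,0,0,1],[0.004,-0.03,0,0,1],[0.004,-0.03,0,0,1],[0.004,-0.03,0,0,1],[0.004,-0.03,0,0,1],[0.004,-0.03,0,0,1],[0.004,-0.03,0,0,1],[0,-0.03,0,0,1],[-0.005,-0.03,0,0,1],[-0.005,-0.03,0,0,1],[-0.005,-0.03,0,0,1],[-0.005,-0.03,0,0,1],[-0.005,-0.03,0,0,1],[-0.005,-0.03,0,0,1],[-0.005,-0.03,0,0,1],[-0.003,-0.03,0,0,1],[0,-0.006,0,0,1],[0,0,0,0,1],[0,0,0,0,1]]]'; python3 -m handwheel '[[[0,0,0.02,0,1],[0,0,0.03,0,1],[0,0,0.025,0,1],[0,0,0.015,0,1],[0,0,0.007,0,1],[0,0,0.003,0,1],[0,0,0,0,1],[0,0,0,0,1]]]'
python3 - <<'E'
from h import *
o=[]
for n in("side","top"):
    p=vision.snapshot(n); p["color"]=np.clip(p["color"].astype(float)*1.8,0,255).astype(np.uint8); o.append(tile(p,[.404,.2415,.13],[circ(.404,.2415,.122,.054),circ(.404,.2415,.135,.066)],f=4,half=50))
cv2.imwrite("pics/x1.png",np.hstack(o))
E
```

```text
clock: 39.07
tool_pos: [0.4107, -0.2548, 0.2524]
orientation: [180.0, -0.2, 0.0]
force: [1.0, -0.9, -3.2]
opening: 0.0247
clock: 40.73
tool_pos: [0.4025, 0.2412, 0.2482]
orientation: [179.8, 0.2, 0.1]
force: [0.1, -0.8, -3.0]
opening: 0.0252
clock: 41.4
tool_pos: [0.4043, 0.2416, 0.1514]
orientation: [-180.0, -0.1, -0.0]
force: [-0.6, 0.1, -3.3]
opening: 0.0249
```

View pics/x1.png

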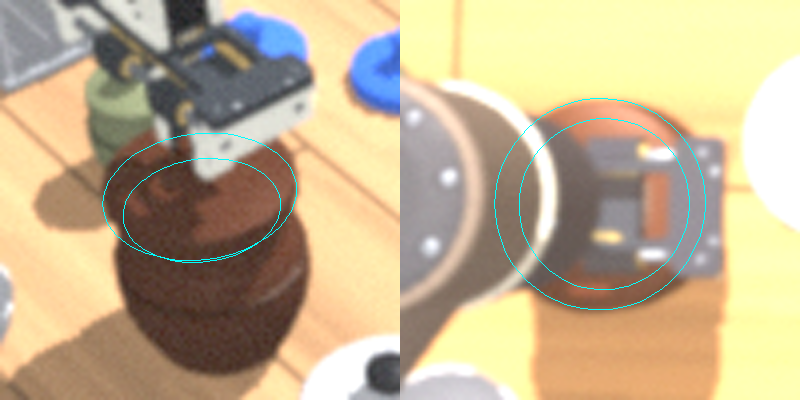

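```bash
python3 -m handwheel '[[[0,0,0.003,0,1],[0,0,0.003,0,1],[0,0,0.003,0,1],[0,0,0.002,0,1],[0,0,0.002,0,1],[0,0,0.002,0,1],[0,0,0,0,1]]]'; python3 -m handwheel '[[[0,0,0.001,0,1],[0,0,0.001,0,1],[0,0,0.001,0,1],[0,0,0.001,0,1],[0,0,0,0,1]]]';python3 -m handwheel '[[[0,0,0.0008,0,1],[0,0,0.0007,0,1],[0,0,0,0,1]]]'; python3 -m handwheel '[[[0,0,0.0007,0,1],[0,0,0,0,1]]]'; python3 -m handwheel '[[[0,0,0.0006,0,1],[0,0,0,0,1]]]'
```

```text
clock: 42.08
tool_pos: [0.4036, 0.2413, 0.1352]
orientation: [180.0, 0.0, 0.0]
force: [-0.3, -0.3, -3.8]
opening: 0.0252
clock: 42.5
tool_pos: [0.4037, 0.2414, 0.1315]
orientation: [180.0, 0.0, 0.0]
force: [0.6, -0.7, -3.4]
opening: 0.025
clock: 42.75
tool_pos: [0.4037, 0.2415, 0.13]
orientation: [180.0, 0.0, 0.0]
force: [-0.7, 0.8, -3.1]
opening: 0.0251
clock: 42.92
tool_pos: [0.4037, 0.2415, 0.1294]
orientation: [180.0, 0.0, 0.0]
force: [-0.1, 0.4, -3.4]
opening: 0.0251
clock: 43.08
tool_pos: [0.4037, 0.2415, 0.1288]
orientation: [180.0, 0.0, 0.0]
force: [-0.3, 1.1, -3.1]
opening: 0.0254
```

```bash
python3 -m handwheel '[[[0,0,0.0006,0,1],[0,0,0,0,1]]]'; python3 -m handwheel '[[[0,0,0.0005,0,1],[0,0,0,0,1]]]'; python3 -m handwheel '[[[0,0,0.0004,0,1],[0,0,0,0,1]]]'
```

```text
clock: 43.25
tool_pos: [0.4037, 0.2415, 0.1282]
orientation: [180.0, 0.0, 0.0]
force: [-0.1, -0.0, -3.3]
opening: 0.0253
clock: 43.42
tool_pos: [0.4038, 0.2416, 0.1278]
orientation: [-180.0, -0.0, 0.0]
force: [0.4, 1.5, -3.6]
opening: 0.0249
clock: 43.58
tool_pos: [0.4038, 0.2416, 0.1277]
orientation: [-180.0, -0.0, 0.0]
force: [-1.9, -1.0, 1.3]
opening: 0.0251
```

Contact at seat height. One more small step, then I release, retreat upward and away, and inspect.

```bash
python3 -m handwheel '[[[0,0,0.0004,0,1],[0,0,0,0,1]]]'; python3 -m handwheel '[[[0,0,0,0,0.6],[0,0,0,0,0.5],[0,0,0,0,0.4],[0,0,0,0,0.35],[0,0,0,0,0.35],[0,0,-0.01,0,0.35],[0,0,-0.02,0,0.35],[0,0,-0.035,0,0.35],[0,0,-0.035,0,0.35],[0,0,-0.02,0,0.35],[0,0,0,0,0.35]]]'; python3 -m handwheel '[[[0.01,0.02,0,0,0.3],[0.01,0.03,0,0,0.3],[0.01,0.03,0,0,0.3],[0,0.03,0,0,0.3],[0,0.03,0,0,0.3],[0,0.03,0,0,0.3],[0,0.03,0,0,0.3],[0,0.03,0,0,0.3],[0,0.03,0,0,0.3],[0,0.03,0,0,0.3],[0,0.03,0,0,0.3],[0,0.03,0,0,0.3],[0,0.03,0,0,0.3],[0,0.03,0,0,0.3],[0,0.03,0,0,0.3],[0,0.03,0,0,0.3],[0,0.03,0,0,0.3],[0,0,0,0,0.3],[0,0,0,0,0.3]]]'
python3 - <<'E'
from h import *
J=dict(xl=(.404,.2415),l=(.672,.01),m=(.474,-.07),s=(.468,.432)); o=[]
for n in("top","side"):
    p=vision.snapshot(n); cv2.imwrite(f"pics/fin_{n}.png",p["color"][:,:,::-1]); r=[]
    for s,(x,y) in J.items():
        L,N,h=R[s]; g=p.copy() 
        if s=="xl": g["color"]=np.clip(p["color"].astype(float)*2,0,255).astype(np.uint8)
        r.append(tile(g,[x,y,h],[circ(x,y,h-.01,L/2),circ(x,y,h+.036,.013)],f=200/70,half=35))
    o.append(np.hstack(r))
cv2.imwrite("pics/fin.png",np.vstack(o))
E
```

```text
clock: 43.75
tool_pos: [0.4039, 0.2416, 0.1276]
orientation: [-180.0, -0.0, 0.0]
force: [-3.8, -1.3, 6.2]
opening: 0.0251
clock: 44.67
tool_pos: [0.4058, 0.2432, 0.2529]
orientation: [-179.7, -0.4, 0.0]
force: [0.6, 0.9, 0.3]
opening: 0.0568
clock: 46.25
tool_pos: [0.4333, -0.2598, 0.2469]
orientation: [-180.0, 0.1, -0.2]
force: [0.1, -0.5, 0.4]
opening: 0.0612
```

View pics/fin.png

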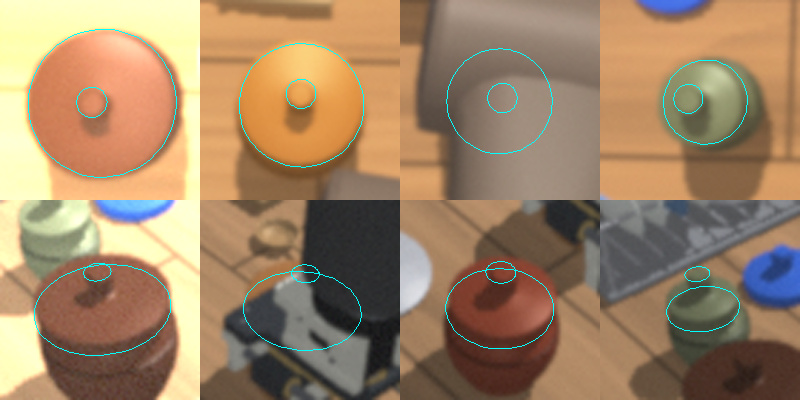

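View pics/fin_side.png

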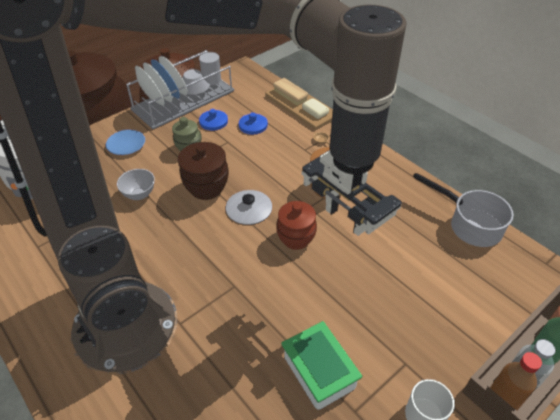

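View pics/fin_top.png

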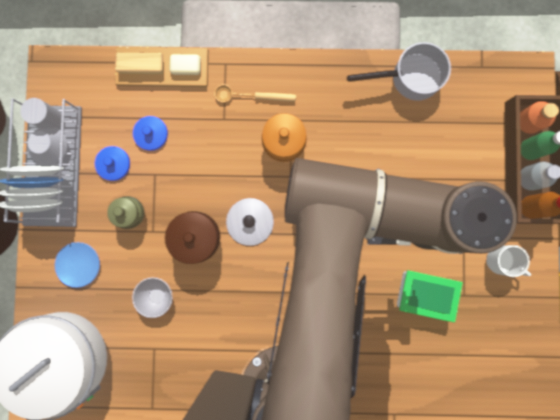

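The top and side views show all four lids flat on their own jars: s (127,212), xl (193,237), l (284,137) and m (296,220 in the side view). The pan lid, bowl and blue lids have not moved, and the robot is clear.

```bash
python3 -c "
from plant import close_job
print(close_job())"
```

```text
the job is handed in; nothing more can be done
None
```

All four earthenware lids are back on their matching jars, knob up. I picked each one up by its knob and lowered it in steps of 1 mm or less until contact. The job took about 46 s of the 112 s allowed and is handed in.

**Last checks**
- **Seating:** in the final pictures the xl, m and s lids match the predicted seated outlines to within a few millimetres. Lid l was hidden from the side camera at the end, but it was confirmed seated in both views before I moved on. Lid m was hidden from the top camera and was checked only from the side.
- **Contact force:** the tool force reading on setting down stayed at about 6 N or less, and contact came within about 1 mm of the expected height each time.
- **Other things:** the jars, pan lid, rice bowl and blue look-alike lids show no visible movement, and the arm ended clear of everything.

**Disagreement found:** the fingertips were about 30 mm higher than the stated tool geometry. The pictures showed this, and a first closing at the stated height passed over the knob of lid m. I went by the pictures and touch from then on. The side camera also read about 2–6 mm off the top camera, mostly in x, which stayed within the 8 mm fit.

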